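# Scan the connection box, then snap its cover on and keep it pressed

### The arm

A 6-joint arm with a two-finger parallel gripper is mounted at the origin on a cart in front of the work surface, level with it; the furniture and walls round the work are solid. World frame = base frame: x ahead of the robot, y to its left, z up, the work surface at z = 0. Lengths are in m, angles in degrees, forces in N, time in s.
With the tool pointing down it reaches from about 0.4 to 0.825 m from the base axis. Payload 7 kg.
Tool frame: the origin (TCP) lies at the very end of the fingers, on their centre line; the grasp point (between the pads) lies 19 mm behind it; z points along the fingers, y is the line along which they close (so a half turn about z gives the same grasp; the last joint's range is limited). The gripper opens to 88 mm and grips with 3 to 60 N. Pads are 19 mm wide; open, the fingers measure 130 mm over their backs; the gripper's body (78 mm by 193 mm) begins 47 mm behind the grasp point.
Start: joints at [85.205, 20.546, 0.682, 0, -70.136, -16.507], TCP at [0.245, 0.629, 0.227] pointing down, gripper open.
Joint ranges: [-176.03, 176.03], [-82.01, 121.73], [-58.28, 71.71], [-173.87, 95.51], [-174.79, -0.11], [-173.66, 173.66]. Speed limits (degrees/s): [136.94, 136.94, 172.46, 180, 180, 180].

### API

Orientations are given as [roll, pitch, yaw] about the fixed x, y, z axes, in that order (R = Rz(yaw) Ry(pitch) Rx(roll)).
In Python, from plant import get_state, imaging, r, finder gives the robot as it stands.
- The arm moves only by the shell command python3 -m handwheel 'ROWS' [FORCE]. ROWS is JSON, a list of rows, each a list of 5 numbers: the closure, from 0 (fully open) to 1 (shut), then the shift along the world's x, y, z in cm, then the turn about the world's z in degrees. A call has 1 to 8 rows; each row is the pose to reach, as a shift and turn from the pose commanded when the call began; what a row does not reach only later rows make up. A row lasts 1/8 s, in which the tool goes at most 62.5 mm and 10.7 degrees, less where a joint would pass 70% of its speed; a pose out of reach is approached as far as the arm can. A call with a gripper value outside its range is refused whole. The fingers move at their own pace and stop on an object; FORCE is the grip in N (left out, the last holds). Time passes only in rows, so rows that repeat a pose let the fingers close. It gives the time, the measured TCP pose, the force, the opening and the grip force at its end, in the units of the state.
- get_state(): the state, without advancing time (a new reading comes with each control period).
- imaging.capture(name): name is "scene" or "top" or "wrist"; returns (picture, depth): 400x640x3 uint8, red, green, blue; 400x640 float32, m along the optical axis (not along the pixel's ray), 0 where there is no reading.
- imaging.get_calibration(name): a dict with "fx", "fy", "cx", "cy" (pixels), "dist" ([k1, k2, p1, p2, k3] as OpenCV has them; the pictures are not rectified), "rvec" (rotation vector, rad) and "tvec" (3), from world to camera coordinates, as OpenCV has them; the wrist camera has in their place "hand_eye" (4x4, takes a point from camera to tool coordinates, whose origin is the TCP and whose axes are the flange's). Camera axes: x right, y down, z forward; pixel columns grow to the right and rows downward; lengths in m; the calibration is good to about 2 mm. A picture is of the moment at which its call begins: read the wrist's pose just before it. get_calibration takes no time and is no camera call.
- r.close_job(): hands the job in; it is judged then, once.
Trained networks look in the newest picture that a camera, given by its name, has taken for a name from the list of things; names that differ only in an ending like _2 or _b are one class to them, and where a whole thing is asked for, a point or a joint stands for the part that bears it (a point fixed in the world has none). Each returns a list of dicts, best first, with "p" (0 to 1); they miss things now and then, are a little off and sometimes report something else, mostly with a low value. They report only what shows in the picture. A call takes as long as a camera call.
- finder.cut_out(camera, query): "region" (400x640 bool, what is visible of it) and "pixel" ([column, row] in pixels, amid what is visible of it).
The state is a dict: "time_s": time; "joints": joint angles; "qd": joint speeds; "joint_torque": joint torques, N m; "tcp_pos": TCP position; "eef_rot": TCP orientation; "contact_force": force on the tool from outside, world axes, zero at the start; "moment": the same for the moment, N m; "gripper_width": finger opening in m; "gripper_force": force on a finger pad.
Only numpy, scipy, OpenCV 4.12 (cv2) and the standard library are available. Lean on these libraries where they do the work, as an engineer would, in place of code of your own. Each camera call takes 0.05 s, during which the arm holds its last target. There are 200 camera calls.

### The job

Pick up the hand-held code reader, aim it squarely at the bar-code label on the side of the open connection box from about 5 cm away and hold it still there for two seconds, then lay the reader back down flat on the bench and let go of it. Then take the loose cover by its rib, set it on the box and press it down until both spring latches click over its edges, and go on pressing so that it stays squeezed hard down against the box's rim: finish like that, with the hand still pressing. Leave the bearing, the lip seal and the bottle where they are.

Things in the scene. Friction and masses are not known exactly. Their poses are not given: they have to be found in the camera images.
- unit: Open connection box of bare aluminium, bolted to the bench: 110 mm along its x, 84 mm along its y, 60 mm high, walls 6 mm, opening 98 x 72 mm. Origin: centre of its underside, on the bench (z = 0). The label is on its -x side, a round cable gland on its +x side, steel spring latches on its +y and -y sides; a foot plate reaches 70 mm from the origin along +x and -x.
- unit_label (a point): Middle of the bar-code label, 52 mm wide and 26 mm high, on the box's -x side, 38 mm above the bench. Same axes as the box: the label looks along the box's -x.
- unit_rim (a point): Centre of the box's opening at rim height, 60 mm above the bench; the underside of the cover's plate meets the rim here when pressed fully down.
- seal (a joint): How far the black rubber seal in the rim is pressed down, m: 0 when free, standing 6 mm proud of the rim; 0.006 when the cover's plate is down on the rim. It springs back with 2 N per mm.
- latch_left (a joint): How far the latch on the box's +y side is pushed outward, m: 0 at rest, about 0.003 as the cover's edge rides over it, 0 again once clicked over the cover. Pushes back with 6 N at 0, 10 N at 0.003. Head 30 mm wide (along x); its inner face slopes from 43 mm off the box's middle at 84 mm height in to a tip 37 mm off the middle at 71 mm height.
- latch_right (a joint): The same for the latch on the box's -y side.
- cover: Loose grey plastic cover, about 90 g: a plate 106 mm (x) x 80 mm (y) x 6 mm on four round-ended lugs, 12 mm thick and 22 mm long, on which it stands; on top a grip rib 14 mm thick (x), 46 mm long (y), 24 mm high. Origin: centre, at the lugs' lower ends; plate from 22 to 28 mm above it, rib from 28 to 52 mm. It fits the box with its x along the box's x, either way round.
- cover_plate (a point): Centre of the underside of the cover's plate. The lugs enter the box's opening with 1.5 mm play in x and y. The click takes about 15 to 20 N, then the force falls. Let go after the click, this point rises about 3 mm over the rim (the seal lifts the cover against the latches); holding it down on the rim takes about 12 N or more.
- reader: Hand-held code reader, about 150 g, lying on the bench: black handle 72 mm long, 30 mm wide, 26 mm high with a grey head 32 mm long, 40 mm wide, 32 mm high at the front; 100 mm long without the short cord stub at its back end. Origin: under its middle, on the bench; x points to the front, where it looks, z up. Grip the handle across its 30 mm, about 15 mm behind the origin.
- reader_window (a point): Centre of the reader's front window, 50 mm ahead of the reader's origin and 17 mm above its underside; it looks along the x axis. It reads a label 20 to 90 mm straight ahead of it.
- bearing: Bystander: steel ball bearing, 62 mm across, 16 mm high, origin centre of its underside. Leave it alone.
- lip_seal: Bystander: black rubber lip seal ring, 50 mm across, 9 mm high, origin centre of its underside. Leave it alone.
- bottle: Bystander: small red bottle with a black cap, 35 mm across, 109 mm high, origin centre of its underside. Leave it alone.

How it is judged (in metres and radians):
On the way, in this order (a step that is already met when the one before it is completed fails the run):
1. the held reader points at the label, still, for a full second: the label's middle is 20 to 90 mm ahead of the window and within 12 mm of its axis, which is within 20 degrees of square to the label (x of unit_label in the frame of reader_window between 0.02 and 0.09 m and y of unit_label in the frame of reader_window between -0.012 and 0.012 m and z of unit_label in the frame of reader_window between -0.012 and 0.012 m and angle between the x axis of reader and the x axis of unit, either way round below 0.35 rad and contact force between the fingers and reader above 1 N and linear speed of reader below 0.03 m/s), for 1 s.
2. the reader lies flat on the bench again and is let go (height (world z) of reader below 0.006 m and angle between reader's own z axis and vertical below 0.15 rad and contact force between the arm and reader below 0.1 N and linear speed of reader below 0.02 m/s), for 0.2 s.
3. the cover sits on the box with both latches clicked over its edges (value of joint each of latch_left, latch_right below 0.0015 m and horizontal distance between cover and unit below 0.004 m and angle between the z axis of cover and the z axis of unit, either way round below 0.06 rad and z of cover in the frame of unit between 0.034 and 0.0435 m), for 0.1 s.
At the end, for the whole second after the job is handed in: The hand is still pressing the cover (over 4 N) and holds its plate within 1.8 mm of the box's rim, lower than the latches alone would keep it; the cover lies flat and centred within 4 mm, both latches are back in (under 1.5 mm out); the reader lies flat on the bench, let go (all of step 2 and value of joint each of latch_left, latch_right below 0.0015 m and horizontal distance between cover and unit below 0.004 m and angle between the z axis of cover and the z axis of unit, either way round below 0.06 rad and z of cover in the frame of unit between 0.034 and 0.0398 m and contact force between the fingers and cover above 4 N and contact force between cover and unit above 4 N); the arm keeps its last pose, push and grip.
It fails at once if the bearing is pushed more than 4 cm (distance of bearing from where it was at the start of the episode above 0.04 m).
It fails at once if the lip seal is pushed more than 4 cm (distance of lip_seal from where it was at the start of the episode above 0.04 m).
It fails at once if the bottle is pushed more than 4 cm (distance of bottle from where it was at the start of the episode above 0.04 m).
It also fails if it takes over 69 s, if anything falls off the work surface, if the arm or the gripper's body presses on something with over 40 N, if the wrist force passes 120 N, or if a joint passes its speed limit or range.

## Working session

There is one attempt and no reset: what is moved stays moved. The work goes in short steps, Python scripts to look and compute and a shell command to move; the robot and the scene stay as the last step left them, time stands still between calls to the robot, and variables do not carry over. Pictures are saved under pics/ and viewed, at most 10 in all, crops included, and the job is handed in when it is done.

```bash
mkdir -p pics; ls; cat > h.py <<'E'
import numpy as np, cv2
from plant import get_state, imaging, r, finder
from scipy.spatial.transform import Rotation as R
def cam2world(cam,st=None):
    c=imaging.get_calibration(cam)
    K=np.array([[c['fx'],0,c['cx']],[0,c['fy'],c['cy']],[0,0,1]]);D=np.array(c['dist'],float)
    if 'rvec' in c:
        Rm=cv2.Rodrigues(np.array(c['rvec'],float))[0];t=np.array(c['tvec'],float).ravel()
        T=np.eye(4);T[:3,:3]=Rm.T;T[:3,3]=-Rm.T@t
    else:
        T0=np.eye(4);T0[:3,:3]=R.from_euler('xyz',st['eef_rot'],degrees=True).as_matrix();T0[:3,3]=st['tcp_pos']
        T=T0@np.array(c['hand_eye'])
    return K,D,T
def cap(cam):
    st=get_state();im,d=imaging.capture(cam);K,D,T=cam2world(cam,st)
    v,u=np.mgrid[0:400,0:640]
    n=cv2.undistortPoints(np.stack([u,v],-1).reshape(-1,1,2).astype(np.float64),K,D).reshape(400,640,2)
    P=np.dstack([n*d[...,None],d])@T[:3,:3].T+T[:3,3]
    P[d<=0]=np.nan
    return im,d,P
def save(n,im): cv2.imwrite('pics/'+n,im[...,::-1])
E
python3 - <<'E'
from h import *
print(get_state())
ims={}
for cam in ['top','scene']:
    im,d,P=cap(cam);save(cam+'0.png',im)
    for q in ['unit','cover','reader','bearing','lip_seal','bottle']:
        for o in finder.cut_out(cam,q)[:2]:
            m=o['region']&np.isfinite(P[...,0]);p=P[m]
            if len(p)<5: continue
            print(cam,q,round(o['p'],2),np.round(o['pixel']),m.sum(),'med',np.round(np.median(p,0),3),'lo',np.round(np.percentile(p,2,0),3),'hi',np.round(np.percentile(p,98,0),3))
E
```

```text
pics
{'time_s': 0.0, 'joints': array([ 8.52028908e+01,  2.05919245e+01,  6.33815718e-01, -2.04834005e-02,
       -7.01336967e+01, -1.65068101e+01]), 'qd': array([ 0.01070259, -0.03882328,  0.04436805,  0.03147908,  0.00654527,
       -0.02652808]), 'joint_torque': array([-2.05123561e-04, -5.82707798e+01,  2.93053526e+01,  6.99675679e+00,
        6.88621847e-03, -1.91535955e-04]), 'tcp_pos': array([0.24508481, 0.62842221, 0.22561632]), 'eef_rot': array([ 1.79906507e+02, -7.62524268e-03, -2.13108893e+01]), 'contact_force': array([0.56756086, 0.26437069, 0.06110422]), 'moment': array([-0.01717725,  0.01502135,  0.05711956]), 'gripper_force': 0.0, 'gripper_width': 0.08760716898966237}
top unit 0.67 [259. 210.] 1909 med [0.52  0.341 0.027] lo [0.459 0.289 0.003] hi [0.583 0.384 0.083]
top cover 0.78 [423. 218.] 1353 med [ 0.509 -0.082  0.028] lo [ 0.458 -0.122  0.021] hi [ 0.561 -0.045  0.052]
top reader 0.9 [337. 256.] 592 med [0.41  0.146 0.026] lo [ 0.39   0.092 -0.002] hi [0.428 0.191 0.034]
top bearing 0.97 [203. 250.] 482 med [0.423 0.472 0.016] lo [ 0.395  0.444 -0.002] hi [0.451 0
[... 279 characters left out ...]
 lo [ 0.46  -0.122  0.024] hi [ 0.559 -0.045  0.052]
top bottle 0.73 [458. 169.] 343 med [ 0.63  -0.15   0.079] lo [ 0.618 -0.169  0.002] hi [ 0.65  -0.141  0.11 ]
scene unit 0.82 [306. 150.] 1802 med [0.517 0.34  0.035] lo [0.458 0.287 0.001] hi [0.582 0.385 0.082]
scene cover 0.65 [368. 288.] 1481 med [ 0.505 -0.088  0.028] lo [ 0.458 -0.124 -0.001] hi [ 0.559 -0.046  0.053]
scene reader 0.6 [297. 223.] 468 med [0.408 0.145 0.027] lo [0.392 0.093 0.012] hi [0.425 0.189 0.036]
scene bearing 0.68 [263. 128.] 304 med [0.423 0.467 0.015] lo [0.396 0.443 0.   ] hi [0.449 0.499 0.021]
scene bottle 0.84 [433. 295.] 319 med [ 0.627 -0.165  0.086] lo [ 0.618 -0.178  0.014] hi [ 0.645 -0.148  0.111]
```

```bash
python3 - <<'E'
import cv2,numpy as np
a=cv2.imread('pics/top0.png')[140:300,170:490];b=cv2.imread('pics/scene0.png')[80:340,200:480]
a=cv2.resize(a,None,fx=2,fy=2);b=cv2.resize(b,None,fx=1,fy=1)
o=np.zeros((590,640,3),np.uint8);o[:320]=a;o[325:585,:280]=b;cv2.imwrite('pics/v1.png',o)
E
python3 - <<'E'
import sys;sys.path.insert(0,'.')
from h import *
im,d,P=cap('top')
for q in ['unit','cover','reader']:
    o=finder.cut_out('top',q)[0];m=o['region']&np.isfinite(P[...,0])
    z=P[...,2];lo,hi={'unit':(0.055,.07),'cover':(.02,.036),'reader':(.018,.045)}[q]
    p=P[m&(z>lo)&(z<hi)][:,:2]
    print(q,len(p),cv2.minAreaRect((p*1000).astype(np.float32)))
    if q=='cover':
        p=P[m&(z>.042)][:,:2]; print('rib',len(p),cv2.minAreaRect((p*1000).astype(np.float32)))
    if q=='reader':
        p=P[m&(z>.028)][:,:2]; print('head',len(p),np.median(p,0))
E
```

```text
unit 340 ((520.9955444335938, 336.1451110839844), (109.8880615234375, 88.81014251708984), 12.145601272583008)
cover 1205 ((509.70697021484375, -83.47720336914062), (104.985595703125, 81.01354217529297), 0.7111529111862183)
rib 99 ((509.263916015625, -83.03202819824219), (12.887655258178711, 44.46377182006836), 3.5690319538116455)
reader 504 ((409.3262023925781, 144.42225646972656), (37.55839157104492, 96.31208038330078), 0.33580678701400757)
head 217 [0.4082002  0.17489915]
```

View pics/v1.png

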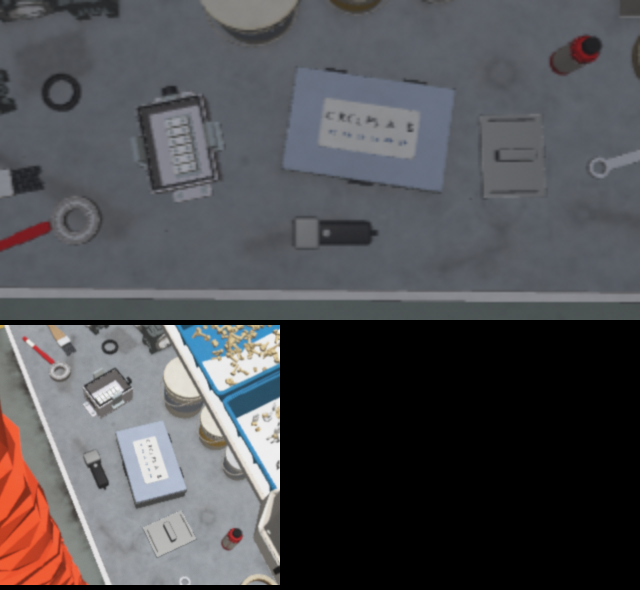

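The views show the box at top-crop (180,143) with its gland up (+x) and the label facing the robot. The reader is at (335,233) with its head toward +y, and the cover is at (513,156). A blue case sits next to the reader, so I'm checking its clearance and the bench edge.

```bash
python3 - <<'E'
from h import *
im,d,P=cap('top')
z=P[...,2]
c=(P[...,0]>.43)&(P[...,0]<.68)&(P[...,1]>-.02)&(P[...,1]<.26)&(z>.02)
p=P[c];print('case z',np.percentile(p[:,2],[5,50,95]),cv2.boxPoints(cv2.minAreaRect((p[:,:2]*1000).astype(np.float32))))
for y in (.1,.15,.3):
    for x in (.30,.32,.33,.34,.35,.36,.37):
        k=(abs(P[...,0]-x)<.005)&(abs(P[...,1]-y)<.02);print(y,x,np.round(np.median(z[k]),3) if k.any() else None,end='; ')
    print()
E
```

```text
case z [0.05117858 0.05529681 0.28770009] [[461.37073  -19.108086]
 [679.8889   -19.504051]
 [680.3954   259.98245 ]
 [461.8772   260.37842 ]]
0.1 0.3 None; 0.1 0.32 -0.003; 0.1 0.33 -0.002; 0.1 0.34 -0.001; 0.1 0.35 -0.0; 0.1 0.36 -0.0; 0.1 0.37 -0.0; 
0.15 0.3 None; 0.15 0.32 -0.004; 0.15 0.33 -0.002; 0.15 0.34 -0.001; 0.15 0.35 -0.001; 0.15 0.36 -0.001; 0.15 0.37 -0.001; 
0.3 0.3 None; 0.3 0.32 -0.004; 0.3 0.33 -0.002; 0.3 0.34 -0.001; 0.3 0.35 -0.0; 0.3 0.36 -0.001; 0.3 0.37 -0.0;
```

```bash
python3 -m handwheel '[[0,2,-4,2,-9],[0,4,-8,4,-18],[0,6,-12,6,-27],[0,8,-17,8,-36],[0,10,-22,8,-45],[0,12,-27,8,-54],[0,14,-31,8,-63],[0,15.5,-33,8,-69]]'; python3 - <<'E'
from h import *
print(get_state()['tcp_pos'],get_state()['eef_rot'])
im,d,P=cap('wrist');save('w1.png',im)
for q in ['unit','unit_label','reader','cover']:
    for o in finder.cut_out('wrist',q)[:1]:
        m=o['region']&np.isfinite(P[...,0]);print(q,o['p'],o['pixel'],m.sum(),np.median(P[m],0))
E
```

```text
time_s: 1.95
tcp_pos: [0.4007, 0.2969, 0.3073]
eef_rot: [-180.0, 0.1, -90.6]
contact_force: [0.4, 0.7, 0.1]
gripper_width: 0.0875
gripper_force: 0.0
[0.40072152 0.29688565 0.30727997] [-1.79957362e+02  6.77727218e-02 -9.06031301e+01]
unit 0.96 [239.4, 198.2] 5432 [0.51784286 0.33819396 0.02719623]
unit_label 0.65 [239.5, 197.6] 5428 [0.5182966  0.33789276 0.02718329]
reader 0.79 [312.1, 68.1] 1763 [0.40959616 0.15095261 0.02620757]
```

View pics/w1.png

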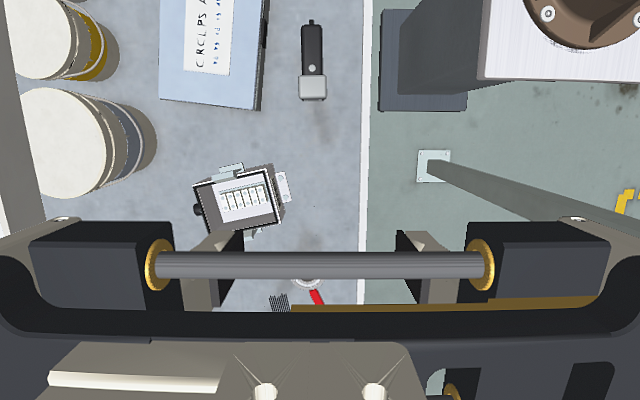

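The wrist view shows the box at (240,198), gland left (+x) and label plate right, and the reader at (312,68). Now I'll refine both poses.

```bash
cat >> h.py <<'E'
def rect(P,m,lo,hi):
    p=P[m&(P[...,2]>lo)&(P[...,2]<hi)][:,:2]
    return len(p),np.round(np.array(sum([list(x) if isinstance(x,tuple) else [x] for x in cv2.minAreaRect((p*1000).astype(np.float32))],[])),1)
E
python3 - <<'E'
from h import *
im,d,P=cap('wrist')
m=finder.cut_out('wrist','unit')[0]['region']&np.isfinite(P[...,0])
print('z hist',np.histogram(P[m][:,2],bins=np.arange(0,.09,.005)))
for lo,hi in((.055,.062),(.062,.069),(.055,.069)):print(rect(P,m,lo,hi))
q=P[m&(P[...,2]>.057)&(P[...,2]<.069)];print(q[:,:2].mean(0))
m=finder.cut_out('wrist','reader')[0]['region']&np.isfinite(P[...,0])
for lo,hi in((.015,.045),(.029,.045),(.018,.028)):print('reader',rect(P,m,lo,hi))
E
```

```text
z hist (array([ 299, 1259,  208,  181,  252,  836,  161,  329,  242,  188,  189,
        341,  351,  306,   61,   80,  185]), array([0.   , 0.005, 0.01 , 0.015, 0.02 , 0.025, 0.03 , 0.035, 0.04 ,
       0.045, 0.05 , 0.055, 0.06 , 0.065, 0.07 , 0.075, 0.08 , 0.085]))
(491, array([518.2, 338.6, 108.1,  94.3,  13.6]))
(504, array([520.2, 338.1, 105.5,  93. ,  12.2]))
(995, array([518.6, 338.6, 108.2,  94.3,  12.9]))
[0.51358218 0.33453769]
reader (1799, array([4.099e+02, 1.404e+02, 3.940e+01, 1.089e+02, 1.000e-01]))
reader (656, array([409.7, 174.2,  39.8,  40.3,   2.4]))
reader (1090, array([412.3, 145.6,  37.5,  99.3,   2.5]))
```

```bash
python3 -m handwheel '[[0.48,0.4,-5,0,0],[0.48,0.9,-11,-4,0.6],[0.48,0.9,-16.8,-8,0.6],[0.48,0.9,-16.8,-13,0.6],[0.48,0.9,-16.8,-18,0.6],[0.48,0.9,-16.8,-21,0.6],[0.48,0.9,-16.8,-21,0.6]]' 15; python3 - <<'E'
from h import *
im,d,P=cap('wrist');save('w2.png',im)
m=finder.cut_out('wrist','reader')[0]['region']&np.isfinite(P[...,0])
for lo,hi in((.015,.045),(.029,.045),(.018,.028)):print('reader',rect(P,m,lo,hi))
E
```

```text
time_s: 3.22
tcp_pos: [0.408, 0.1302, 0.0949]
eef_rot: [179.8, -0.2, -89.6]
contact_force: [0.5, -0.3, 1.1]
gripper_width: 0.0457
gripper_force: 0.0
reader (3460, array([409.2, 140.7, 109.1,  39.8,  89.2]))
reader (283, array([409.8, 174.4,  37.1,  39.5,   0. ]))
reader (2996, array([410. , 144.7,  39.7, 101.2,   1.4]))
```

View pics/w2.png

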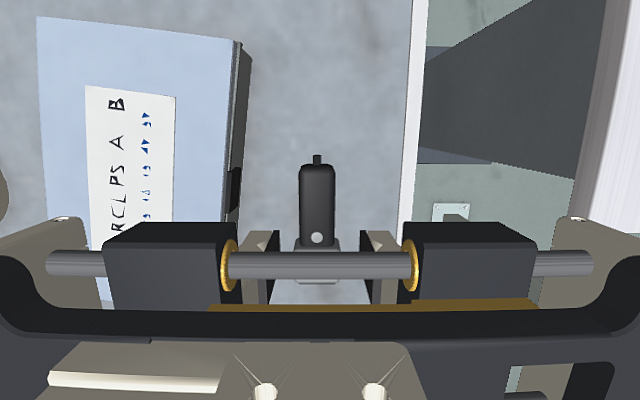

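The fingers straddle the handle at about (317,215) and clear the case edge at about x 240. I'm going down and gripping.

```bash
python3 -m handwheel '[[0.48,0.15,-0.1,-4,0],[0.48,0.15,-0.1,-7,0],[0.48,0.15,-0.1,-8.9,0],[0.48,0.15,-0.1,-8.9,0],[0.8,0.15,-0.1,-8.9,0],[0.8,0.15,-0.1,-8.9,0],[0.8,0.15,-0.1,-8.9,0],[0.8,0.15,-0.1,-8.9,0]]' 25
```

```text
time_s: 4.32
tcp_pos: [0.4113, 0.1305, 0.0087]
eef_rot: [-179.9, 0.1, -89.7]
contact_force: [-2.3, 0.2, 9.0]
gripper_width: 0.0298
gripper_force: 25.0
```

```bash
python3 -m handwheel '[[0.8,0,0,3,0],[0.8,-1,2,6,-10],[0.8,-2,5,7,-20],[0.8,-3,8,7,-30],[0.8,-4,11,7,-40],[0.8,-5,14,7,-50],[0.8,-5.7,17.1,7,-60],[0.8,-5.7,17.1,7,-70]]' && python3 -m handwheel '[[0.8,0,0,-2,-8],[0.8,0,0,-4,-8],[0.8,0,0,-4,-8]]' ; python3 - <<'E'
from h import *
print(get_state()['tcp_pos'],get_state()['eef_rot'])
im,d,P=cap('wrist');save('w3.png',im)
for cam in('scene','wrist'):
  if cam=='scene': im,d,P=cap('scene');save('s3.png',im)
  for q in ('reader','unit'):
   for o in finder.cut_out(cam,q)[:1]:
    m=o['region']&np.isfinite(P[...,0]);print(cam,q,o['p'],m.sum(),np.median(P[m],0))
    print(rect(P,m,.045,.058) if q=='reader' else rect(P,m,.057,.069))
a=cv2.imread('pics/w3.png');b=cv2.imread('pics/s3.png')[90:250,200:420]
b=cv2.resize(b,(275,200));o=np.zeros((600,640,3),np.uint8);o[:400]=a;o[400:,:275]=b;cv2.imwrite('pics/v3.png',o)
E
```

```text
time_s: 5.32
tcp_pos: [0.3535, 0.303, 0.0781]
eef_rot: [179.9, 0.1, -159.9]
contact_force: [0.0, -0.6, -2.0]
gripper_width: 0.0299
gripper_force: 25.0
time_s: 5.7
tcp_pos: [0.3531, 0.2998, 0.0369]
eef_rot: [-179.9, -0.1, -167.7]
contact_force: [-0.4, -0.1, -1.6]
gripper_width: 0.0299
gripper_force: 25.0
[0.35314691 0.29982743 0.03689294] [-1.79890332e+02 -1.00066783e-01 -1.67704648e+02]
scene reader 0.46 109 [0.40434853 0.29570986 0.05689066]
(38, array([365.2, 296.9, 107.4,  32.4,  16.8]))
scene unit 0.91 1737 [0.51664061 0.34095775 0.03594334]
(319, array([519.5, 337. , 111.1,  98.2,  10.9]))
wrist reader 0.93 5532 [0.45586493 0.10597452 0.00128459]
(1457, array([509.2, 108.7, 193.9,  76.6,  80. ]))
```

View pics/v3.png

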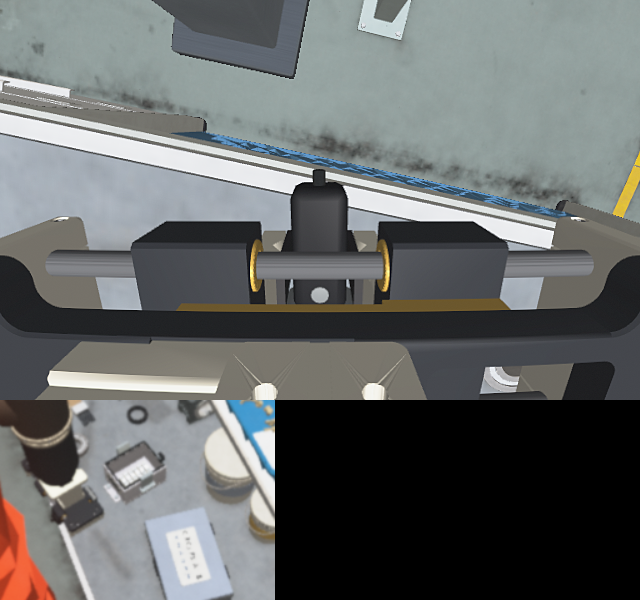

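The wrist view shows the reader gripped straight with its handle at about (320,220). In the scene inset the hand stands square in front of the box's label side. It's about 9 mm high, so I'll lower it and hold.

```bash
python3 -m handwheel '[[0.8,0,0.1,-0.9,0],[0.8,0,0.1,-0.9,0],[0.8,0,0.1,-0.9,0],[0.8,0,0.1,-0.9,0],[0.8,0,0.1,-0.9,0],[0.8,0,0.1,-0.9,0],[0.8,0,0.1,-0.9,0],[0.8,0,0.1,-0.9,0]]'; python3 -m handwheel '[[0.8,0,0,0,0],[0.8,0,0,0,0],[0.8,0,0,0,0],[0.8,0,0,0,0],[0.8,0,0,0,0],[0.8,0,0,0,0],[0.8,0,0,0,0],[0.8,0,0,0,0]]'
python3 - <<'E'
from h import *
im,d,P=cap('scene')
o=finder.cut_out('scene','reader')
for x in o[:2]:
    m=x['region']&np.isfinite(P[...,0]);print(x['p'],m.sum(),np.median(P[m],0),np.percentile(P[m],[2,98],axis=0))
E
python3 -m handwheel '[[0.8,0,0,0,0],[0.8,0,0,0,0],[0.8,0,0,0,0],[0.8,0,0,0,0]]'
```

```text
time_s: 7.0
tcp_pos: [0.3537, 0.3019, 0.0286]
eef_rot: [180.0, 0.0, -167.7]
contact_force: [0.5, -0.1, -1.8]
gripper_width: 0.0299
gripper_force: 25.0
time_s: 8.0
tcp_pos: [0.3537, 0.3019, 0.0286]
eef_rot: [180.0, 0.0, -167.7]
contact_force: [-0.1, -0.5, -2.7]
gripper_width: 0.0298
gripper_force: 25.0
0.48 96 [0.40457269 0.29869369 0.04798167] [[ 0.3138733   0.2617393  -0.07946118]
 [ 0.41787355  0.39495106  0.10605162]]
time_s: 8.6
tcp_pos: [0.3537, 0.3019, 0.0285]
eef_rot: [180.0, 0.0, -167.7]
contact_force: [0.2, -0.3, -2.3]
gripper_width: 0.0299
gripper_force: 25.0
```

```bash
python3 - <<'E'
from h import *
for cam in('top','scene'):
    im,d,P=cap(cam)
    m=(P[...,0]>.36)&(P[...,0]<.46)&(P[...,1]>.24)&(P[...,1]<.38)&(P[...,2]>.03)&(P[...,2]<.065)
    # rotate into unit frame
    a=np.radians(12.4);q=(P[m]-[.5195,.338,0])@np.array([[np.cos(a),-np.sin(a),0],[np.sin(a),np.cos(a),0],[0,0,1]])
    print(cam,m.sum(),np.round(np.percentile(q,[2,25,50,75,98],axis=0),3) if m.sum() else '')
    h=q[(q[:,0]>-.14)&(q[:,0]<-.09)];print(len(h),np.round(np.percentile(h,[2,50,98],axis=0),3) if len(h) else '')
    save(cam+'5.png',im)
b=cv2.imread('pics/scene5.png')[110:210,210:350];c=cv2.imread('pics/top5.png')[170:290,210:350]
o=np.zeros((540,560,3),np.uint8);o[:250,:350]=cv2.resize(b,(350,250));o[252:540,:336]=cv2.resize(c,(336,288));cv2.imwrite('pics/v5.png',o)
E
```

```text
top 191 [[-0.134 -0.019  0.037]
 [-0.126 -0.011  0.05 ]
 [-0.119 -0.001  0.051]
 [-0.113  0.009  0.053]
 [-0.095  0.024  0.055]]
187 [[-0.134 -0.019  0.037]
 [-0.12  -0.001  0.051]
 [-0.107  0.019  0.055]]
scene 60 [[-0.118 -0.021  0.041]
 [-0.114 -0.012  0.047]
 [-0.112  0.001  0.05 ]
 [-0.109  0.012  0.052]
 [-0.053  0.04   0.059]]
52 [[-0.118 -0.021  0.044]
 [-0.113 -0.005  0.05 ]
 [-0.107  0.017  0.056]]
```

View pics/v5.png

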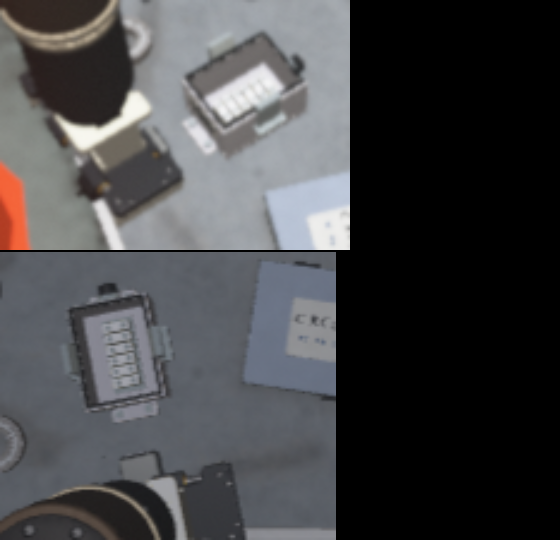

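The head sits on the label's axis (lateral range ±19 mm), with its front 51 mm from the label face and its top at 52 mm. The scan has held for well over 2 s, so the reader goes back to its old spot.

```bash
python3 -m handwheel '[[0.8,-0.5,0,3,0],[0.8,0,-2,5,10],[0.8,1,-5,5,20],[0.8,2,-8,5,30],[0.8,3,-11,5,40],[0.8,4,-14,5,50],[0.8,5.2,-17,5,60],[0.8,5.2,-17,5,70]]' && python3 -m handwheel '[[0.8,0,0,-2,8],[0.8,0,0,-5,8],[0.8,0,0,-6.4,8],[0.8,0,0,-6.9,8],[0.8,0,0,-6.9,8]]'
```

```text
time_s: 9.7
tcp_pos: [0.4058, 0.1301, 0.0785]
eef_rot: [180.0, -0.0, -97.5]
contact_force: [-0.4, -0.1, -2.4]
gripper_width: 0.0299
gripper_force: 25.0
time_s: 10.32
tcp_pos: [0.4058, 0.1319, 0.0097]
eef_rot: [180.0, -0.0, -89.7]
contact_force: [-0.6, 0.2, -1.8]
gripper_width: 0.0297
gripper_force: 25.0
```

```bash
python3 -m handwheel '[[0.8,0,0,-0.15,0],[0.8,0,0,-0.15,0],[0.8,0,0,-0.15,0]]'
```

```text
time_s: 10.7
tcp_pos: [0.4062, 0.1323, 0.0087]
eef_rot: [-179.9, 0.1, -89.7]
contact_force: [-1.5, 0.4, 6.5]
gripper_width: 0.0297
gripper_force: 25.0
```

```bash
python3 -m handwheel '[[0.48,0,0,0,0],[0.48,0,0,0,0],[0.48,0,0,4,0],[0.48,0,0,10,0],[0.48,2,-4,16,0],[0.48,5,-8,20,0],[0.48,8,-12,24,0],[0.48,9,-12,24,0]]' 20; python3 - <<'E'
from h import *
st=get_state();print(st['tcp_pos'],st['eef_rot'])
im,d,P=cap('wrist');save('w6.png',im)
for q,l in (('cover',((.02,.036),(.045,.06))),('reader',((.015,.045),(.029,.045)))):
  for cam in ('wrist','top'):
    if cam=='top': im,d,P2=cap('top')
    PP=P if cam=='wrist' else P2
    o=finder.cut_out(cam,q)
    if o:
        m=o[0]['region']&np.isfinite(PP[...,0]);print(cam,q,o[0]['p'],[rect(PP,m,*x) for x in l],np.percentile(PP[m][:,2],[50,98]))
E
```

```text
time_s: 11.7
tcp_pos: [0.4977, 0.0101, 0.2509]
eef_rot: [-179.7, 0.1, -89.8]
contact_force: [0.5, 0.9, -1.2]
gripper_width: 0.0457
gripper_force: 0.0
[0.49772666 0.01012963 0.25090645] [-1.79749916e+02  6.56515662e-02 -8.98211596e+01]
wrist cover 0.66 [(5134, array([509.3, -84.2, 105. ,  80.1,   1.5])), (486, array([508.7, -83.7,  14.1,  44.7,   0.8]))] [0.0277402  0.05205763]
```

View pics/w6.png

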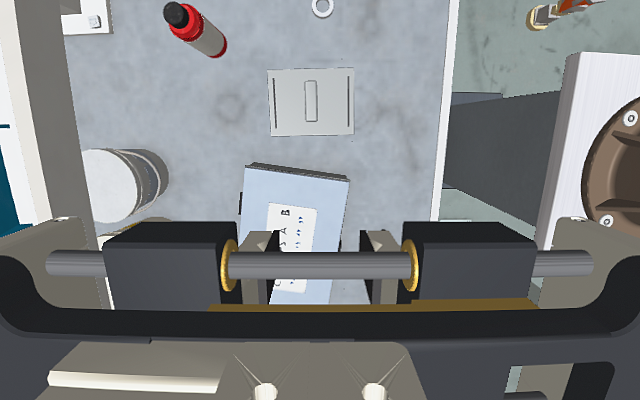

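The wrist view shows the cover at (311,102) with its rib at (311,101), and the bottle at (195,30) well off to the side. Next, down onto the rib.

```bash
python3 -m handwheel '[[0.48,0.6,-5,-3,1],[0.48,1.1,-9.4,-7,1],[0.48,1.1,-9.4,-12,1],[0.48,1.1,-9.4,-17,1],[0.48,1.1,-9.4,-20,1],[0.48,1.1,-9.4,-21.2,1],[0.48,1.1,-9.4,-21.5,1],[0.48,1.1,-9.4,-21.5,1]]'
```

```text
time_s: 13.05
tcp_pos: [0.5075, -0.0818, 0.034]
eef_rot: [-179.9, 0.0, -88.7]
contact_force: [0.4, -0.1, 0.1]
gripper_width: 0.046
gripper_force: 0.0
```

```bash
python3 -m handwheel '[[0.48,0,0,-0.3,0],[0.48,0,0,-0.3,0]]'
```

```text
time_s: 13.3
tcp_pos: [0.507, -0.0821, 0.0306]
eef_rot: [-179.9, 0.0, -88.7]
contact_force: [-0.6, -0.5, 0.2]
gripper_width: 0.0457
gripper_force: 0.0
```

```bash
python3 -m handwheel '[[0.48,0.2,-0.15,-0.1,0],[0.48,0.2,-0.15,-0.1,0],[1,0.2,-0.15,-0.1,0],[1,0.2,-0.15,-0.1,0],[1,0.2,-0.15,-0.1,0],[1,0.2,-0.15,-0.1,0],[1,0.2,-0.15,-0.1,0]]' 45
```

```text
time_s: 14.18
tcp_pos: [0.5087, -0.0836, 0.029]
eef_rot: [180.0, 0.0, -88.7]
contact_force: [-0.2, -0.2, -0.4]
gripper_width: 0.014
gripper_force: 45.0
```

```bash
python3 -m handwheel '[[1,0,0,4,0],[1,0,0,9,0],[1,0,0,15,0],[1,0,0,18,0]]'; python3 - <<'E'
from h import *
for cam in ('top','scene'):
    im,d,P=cap(cam)
    for ylo in np.arange(0.0,.5,.05):
        m=(P[...,0]>.45)&(P[...,0]<.8)&(P[...,1]>ylo)&(P[...,1]<ylo+.05)&(P[...,2]>.11)&(P[...,2]<.6)
        print(cam,round(ylo,2),m.sum(),np.round([P[m][:,0].min(),np.percentile(P[m][:,0],5),P[m][:,2].max()],3) if m.any() else '')
    o=finder.cut_out(cam,'reader')
    for x in o[:1]:
        m=x['region']&np.isfinite(P[...,0]);print(cam,'reader',x['p'],np.percentile(P[m],[3,50,97],axis=0).round(3),rect(P,m,.015,.045))
E
```

```text
time_s: 14.68
tcp_pos: [0.5097, -0.0836, 0.2125]
eef_rot: [-179.8, 0.0, -88.7]
contact_force: [0.5, -0.3, -1.9]
gripper_width: 0.0137
gripper_force: 45.0
top 0.0 1615 [0.526 0.68  0.6  ]
top 0.05 1806 [0.517 0.681 0.6  ]
top 0.1 1535 [0.506 0.679 0.6  ]
top 0.15 1681 [0.451 0.679 0.6  ]
top 0.2 2128 [0.646 0.659 0.304]
top 0.25 2016 [0.646 0.661 0.304]
top 0.3 1861 [0.678 0.682 0.329]
top 0.35 1182 [0.68  0.683 0.243]
top 0.4 1390 [0.68  0.685 0.242]
top 0.45 2248 [0.68  0.688 0.33 ]
top reader 0.78 [[0.388 0.157 0.024]
 [0.406 0.177 0.031]
 [0.425 0.195 0.035]] (234, array([406.7, 174.9,  37.5,  40.4,   0.7]))
scene 0.0 2026 [0.682 0.726 0.6  ]
scene 0.05 1895 [0.725 0.739 0.6  ]
scene 0.1 1044 [0.753 0.77  0.6  ]
scene 0.15 1297 [0.677 0.684 0.6  ]
scene 0.2 1091 [0.677 0.682 0.559]
scene 0.25 924 [0.678 0.681 0.517]
scene 0.3 1540 [0.678 0.683 0.328]
scene 0.35 203 [0.68  0.681 0.238]
scene 0.4 744 [0.68  0.684 0.24 ]
scene 0.45 1534 [0.68  0.689 0.325]
```

Reader is lying flat (head top at 31–35 mm). Carrying the cover clear of the tall containers (x > 0.646), then looking at the box once more from beyond it.

```bash
python3 -m handwheel '[[1,-0.5,4,0,0],[1,-1,10,0,0],[1,-1,16,0,0],[1,-1,22,0,0],[1,-1,28,0,0],[1,-1,34,0,4],[1,-1,40,0,8],[1,-1,46,0,11]]' && python3 -m handwheel '[[1,0,4,1,0],[1,0,6,1,0],[1,0,6,1,0],[1,0,6,1,0]]'; python3 - <<'E'
from h import *
st=get_state();print(st['tcp_pos'],st['eef_rot'])
im,d,P=cap('wrist');save('w7.png',im)
o=finder.cut_out('wrist','unit')[0];m=o['region']&np.isfinite(P[...,0]);print(o['p'],m.sum(),o['pixel'])
np.save('P7.npy',P);np.save('m7.npy',m)
for lo,hi in((.055,.0615),(.0625,.069),(.057,.069),(.072,.09)):print(lo,rect(P,m,lo,hi))
E
```

```text
time_s: 15.88
tcp_pos: [0.4978, 0.3777, 0.2069]
eef_rot: [179.9, -0.1, -77.6]
contact_force: [1.5, 0.0, -1.0]
gripper_width: 0.0138
gripper_force: 45.0
time_s: 16.38
tcp_pos: [0.4984, 0.4351, 0.2179]
eef_rot: [179.9, -0.1, -77.7]
contact_force: [0.6, -0.4, -0.7]
gripper_width: 0.0137
gripper_force: 45.0
[0.4984216  0.43512202 0.21789839] [ 1.79902291e+02 -7.85724875e-02 -7.77347697e+01]
0.78 10408 [315.7, 92.4]
0.055 (904, array([520.6, 338.7, 110.1,  83.7,  12.3]))
0.0625 (1076, array([520.8, 339.1, 105.2,  79. ,  11.7]))
0.057 (1943, array([520.6, 338.7, 110.1,  83.7,  12.3]))
0.072 (922, array([520.4, 338.8,  30. ,  99.7,  12.3]))
```

View pics/w7.png

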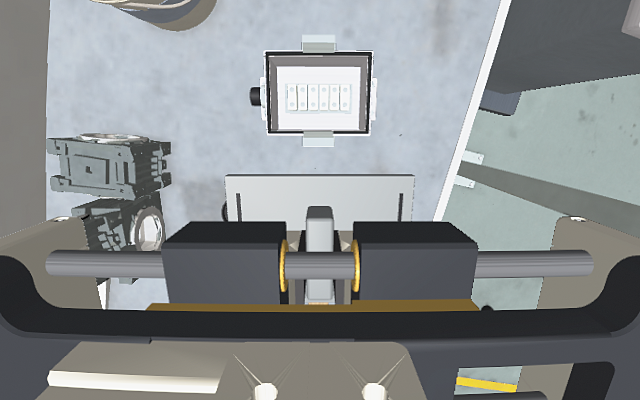

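The box is at (318,92), crisp, and measures (0.5206, 0.3387) with yaw 12.3°. The held cover shows at rows 175–222, columns 225–413. I'm measuring it in the same picture so the calibration error cancels.

```bash
python3 - <<'E'
from h import *
P=np.load('P7.npy');tcp=np.array([.4984,.4351,.2179]);a=np.radians(12.3)
Q=(P-tcp)@np.array([[np.cos(a),-np.sin(a),0],[np.sin(a),np.cos(a),0],[0,0,1]])
m=np.isfinite(Q[...,0])&(abs(Q[...,2])<.012)&(abs(Q[...,0])<.08)&(Q[...,1]<-.005)&(Q[...,1]>-.06)
m[222:]=False
q=Q[m];print(m.sum(),'z',np.percentile(q[:,2],[5,50,95]))
for rr in (185,195,205,215):
    k=m[rr];print(rr,Q[rr][k][:,0].min(),Q[rr][k][:,0].max())
for cc in (240,270,290,350,380,400):
    k=m[:,cc];print(cc,Q[:,cc][k][:,1].min(),Q[:,cc][k][:,0].mean())
u=(np.array([.5206,.3387,0])-tcp)
print('unit in tool-ish frame',u@np.array([[np.cos(a),-np.sin(a),0],[np.sin(a),np.cos(a),0],[0,0,1]]))
E
```

```text
8693 z [-0.0025441  -0.00135921 -0.00019922]
185 -0.05215677085545859 0.05271980929151391
195 -0.051809998223170534 0.052630449004136555
205 -0.05246250398885074 0.05220790754366611
215 -0.05252234046343997 0.05280793542405212
240 -0.0406952025575336 0.04455248805186435
270 -0.040790264756696996 0.027741567619485978
290 -0.04091930749615251 0.016480083127956752
350 -0.04045594545110369 -0.017117143841339475
380 -0.04082635331087383 -0.03393258645431362
400 -0.040651549430474394 -0.045173859772597996
unit in tool-ish frame [ 0.00115428 -0.09891647 -0.2179    ]
```

```bash
python3 -m handwheel '[[1,1,-4,0,0],[1,2.2,-8,0,0],[1,2.2,-9.6,0,0.1],[1,2.2,-9.6,-4,0.1],[1,2.2,-9.6,-8,0.1],[1,2.2,-9.6,-10.3,0.1],[1,2.2,-9.6,-10.3,0.1],[1,2.2,-9.6,-10.3,0.1]]'; python3 - <<'E'
from h import *
print(get_state()['tcp_pos'],get_state()['eef_rot'],(np.array([.52045,.3394,0])-get_state()['tcp_pos'])*100)
E
```

```text
time_s: 17.48
tcp_pos: [0.5213, 0.3408, 0.1174]
eef_rot: [-179.9, 0.0, -77.6]
contact_force: [1.0, 0.7, -1.0]
gripper_width: 0.014
gripper_force: 45.0
[0.52134121 0.34079418 0.11741079] [-1.79906193e+02  4.45115066e-02 -7.75952954e+01] [ -0.08912134  -0.13941795 -11.741079  ]
```

```bash
python3 -m handwheel '[[1,-0.08,-0.14,-0.4,0],[1,-0.08,-0.14,-1,0],[1,-0.08,-0.14,-1.6,0],[1,-0.08,-0.14,-1.6,0]]' 60; python3 -m handwheel '[[1,0,0,-0.5,0],[1,0,0,-1,0],[1,0,0,-1,0]]'
```

```text
time_s: 17.98
tcp_pos: [0.5196, 0.3387, 0.0994]
eef_rot: [179.9, -0.0, -77.6]
contact_force: [-0.3, -0.2, -0.6]
gripper_width: 0.0139
gripper_force: 60.0
time_s: 18.35
tcp_pos: [0.5197, 0.3387, 0.0894]
eef_rot: [179.9, -0.0, -77.6]
contact_force: [0.1, -0.5, -0.8]
gripper_width: 0.0137
gripper_force: 60.0
```

```bash
python3 -m handwheel '[[1,0.07,0.07,-0.3,0],[1,0.07,0.07,-0.6,0],[1,0.07,0.07,-0.9,0],[1,0.07,0.07,-0.9,0]]'; python3 -m handwheel '[[1,0,0,-0.3,0],[1,0,0,-0.6,0],[1,0,0,-0.6,0]]'
```

```text
time_s: 18.85
tcp_pos: [0.5214, 0.3401, 0.0818]
eef_rot: [-179.9, 0.0, -77.6]
contact_force: [1.0, -1.1, 3.1]
gripper_width: 0.0135
gripper_force: 60.0
time_s: 19.23
tcp_pos: [0.5212, 0.34, 0.0756]
eef_rot: [-179.9, 0.0, -77.6]
contact_force: [1.3, -1.1, 2.4]
gripper_width: 0.0137
gripper_force: 60.0
```

```bash
python3 -m handwheel '[[1,0,0,-0.2,0],[1,0,0,-0.4,0],[1,0,0,-0.4,0]]'; python3 -m handwheel '[[1,0,0,-0.2,0],[1,0,0,-0.4,0],[1,0,0,-0.4,0]]'
```

```text
time_s: 19.6
tcp_pos: [0.5204, 0.3395, 0.0707]
eef_rot: [180.0, -0.0, -77.6]
contact_force: [0.6, -0.5, 2.7]
gripper_width: 0.0137
gripper_force: 60.0
time_s: 19.98
tcp_pos: [0.5205, 0.3395, 0.0677]
eef_rot: [180.0, -0.0, -77.6]
contact_force: [-3.6, -1.4, 10.5]
gripper_width: 0.0133
gripper_force: 60.0
```

```bash
python3 -m handwheel '[[1,0,0,-0.15,0],[1,0,0,-0.3,0],[1,0,0,-0.3,0]]'; python3 -m handwheel '[[1,0,0,-0.15,0],[1,0,0,-0.3,0],[1,0,0,-0.3,0]]'
```

```text
time_s: 20.35
tcp_pos: [0.5205, 0.3396, 0.0671]
eef_rot: [-179.9, -0.0, -77.5]
contact_force: [-10.4, -4.9, 27.2]
gripper_width: 0.0135
gripper_force: 60.0
time_s: 20.72
tcp_pos: [0.5205, 0.3396, 0.067]
eef_rot: [-179.9, 0.0, -77.5]
contact_force: [-19.6, -7.9, 49.4]
gripper_width: 0.0138
gripper_force: 60.0
```

Stopped hard at TCP 0.067, where the plate should meet the rim. I'll ease to about 27 N and check the latches.

```bash
python3 -m handwheel '[[1,0,0,0.15,0],[1,0,0,0.25,0],[1,0,0,0.25,0]]'; python3 - <<'E'
from h import *
a=np.radians(12.3);M=np.array([[np.cos(a),-np.sin(a),0],[np.sin(a),np.cos(a),0],[0,0,1]])
for cam in('top','scene'):
    im,d,P=cap(cam);save(cam+'8.png',im)
    q=(P-[.5206,.3387,0])@M
    for s in(1,-1):
        m=(abs(q[...,0])<.014)&(s*q[...,1]>.03)&(s*q[...,1]<.06)&(q[...,2]>.069)&(q[...,2]<.095)
        print(cam,s,m.sum(),np.percentile(q[m],[3,50,97],axis=0).round(4) if m.sum()>3 else '')
    m=(abs(q[...,0])<.05)&(abs(q[...,1])<.036)&(abs(q[...,0])>.02)&(q[...,2]>.05)&(q[...,2]<.08);print('plate z',m.sum(),np.median(q[m],0) if m.any() else '')
b=cv2.imread('pics/scene8.png')[100:200,240:370];c=cv2.imread('pics/top8.png')[160:260,200:330]
cv2.imwrite('pics/v8.png',cv2.resize(np.hstack([b,c]),None,fx=3,fy=3,interpolation=cv2.INTER_CUBIC))
im,d,P=cap('wrist')
print(get_state()['contact_force'])
E
```

```text
time_s: 21.1
tcp_pos: [0.5205, 0.3396, 0.0671]
eef_rot: [-179.9, 0.0, -77.5]
contact_force: [-11.8, -5.7, 30.5]
gripper_width: 0.0137
gripper_force: 60.0
top 1 0 
top -1 58 [[-0.0127 -0.0496  0.0707]
 [ 0.0008 -0.0441  0.0813]
 [ 0.013  -0.0372  0.0847]]
plate z 181 [-0.0397637  -0.02092937  0.0663905 ]
scene 1 0 
scene -1 44 [[-0.0126 -0.0497  0.0696]
 [ 0.0007 -0.0471  0.0804]
 [ 0.0129 -0.043   0.0855]]
plate z 329 [-0.02538595 -0.01362933  0.06640043]
[-11.45369467  -4.4307845   30.37344775]
```

View pics/v8.png

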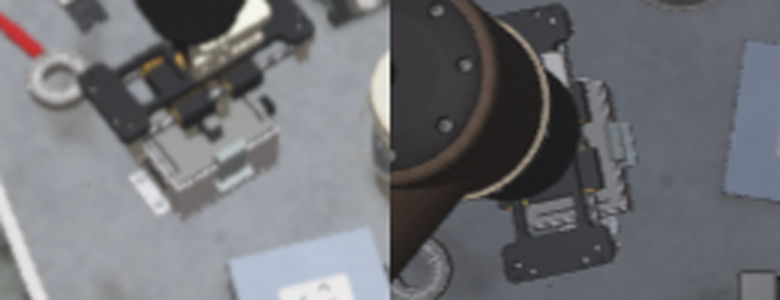

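The plate top reads 66.4 mm, so the cover is on the rim. The visible latch tip is back in at 37 mm, at left-inset (233,160), and the hand is pressing with about 30 N. Handing in.

```bash
python3 -m handwheel '[[1,0,0,0.03,0],[1,0,0,0.03,0],[1,0,0,0.03,0]]' && python3 -c "
from plant import r
print(r.close_job())"
```

```text
time_s: 21.62
tcp_pos: [0.5205, 0.3396, 0.0671]
eef_rot: [-179.9, 0.0, -77.5]
contact_force: [-10.0, -5.4, 28.1]
gripper_width: 0.0137
gripper_force: 60.0
the job is handed in; nothing more can be done
None
```

Job handed in at 21.6 s, with no verdict returned: the reader was held on the label for over 2 s and laid back down flat, and the cover is held hard on the rim with about 28 N. I saw the -y latch clicked over, but the +y one was hidden by the arm, so I inferred it from the plate sitting at rim height.

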